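# Put the model block away in the push-latched case

### The arm

A 6-joint arm with a two-finger parallel gripper is mounted at the origin on the work surface. World frame = base frame: x ahead of the robot, y to its left, z up, the work surface at z = 0. Lengths are in m, angles in rad, forces in N, time in s.
With the tool pointing down it reaches from about 0.35 to 0.875 m from the base axis. Payload 15.5 kg.
Tool frame: the origin (TCP) lies midway between the tips of the shut fingers; the grasp point (between the pads) lies 19 mm behind it; z points along the fingers, y is the line along which they close (so a half turn about z gives the same grasp; the last joint's range is limited). The gripper opens to 85 mm and grips with 20 to 120 N. Pads are 22 mm wide; open, the fingers measure 114 mm over their backs; the gripper's body (76 mm by 85 mm) begins 54 mm behind the grasp point. The pads swing forward as they close: fully open they stand 13 mm farther back than shut.
Start: joints at [-1.27, 0.494, 1.345, -0, 1.302, -0.096], TCP at [0.241, -0.577, 0.231] pointing down, gripper open.
Joint ranges: [-2.91, 2.91], [-0.82, 2.16], [0.22, 2.67], [-1.22, 4.37], [0.12, 2.79], [-3.08, 3.08]. Speed limits (rad/s): [1.89, 1.89, 2.57, 3.01, 3.01, 3.01].

### API

Orientations are given as [roll, pitch, yaw] about the fixed x, y, z axes, in that order (R = Rz(yaw) Ry(pitch) Rx(roll)).
In Python, from rig import env, capture, camera_info, job_done, nets gives the robot as it stands.
- The arm moves only by the tool move_arm, never from a script. Its argument "moves" is a list of rows, each an object of numbers: "dx", "dy", "dz": the shift along the tool's x, y, z in units of 50 mm (1.0 is 50 mm); "twist": the turn about the tool's z in units of 5 degrees (1.0 is 5 degrees); "gripper": the finger opening in mm, from 0 to 85.4. In form: [{"dx": .., "dy": .., "dz": .., "twist": .., "gripper": ..}, ...]. A call has 1 to 10 rows; each row shifts and turns the commanded pose from where the row before left it, along the tool's axes as they then stand; what a row does not reach is not made up. A row lasts 1/10 s, in which the tool goes at most 50 mm and 8.59 degrees, less where a joint would pass 70% of its speed; a pose out of reach is approached as far as the arm can. A call is refused whole if a number of a shift passes 1 or a number of a turn 1, either way. A call with a gripper value outside its range is refused whole. The fingers move at their own pace and stop on an object; the grip force is fixed at half the most. Time passes only in rows, so rows that do not move let the fingers close. It gives the time, the measured TCP pose, the force, the opening and the grip force at its end, in the units of the state.
- env.observe(): the state, without advancing time (a new reading comes with each control period).
- capture(name): name is "side" or "top"; returns the picture (420x560x3 uint8, red, green, blue); there is no depth.
- camera_info(name): a dict with "mtx" (3x3 intrinsics, pixels), "xyz" and "orientation" of the camera in the world. Camera axes: x right, y down, z forward; pixel columns grow to the right and rows downward; lengths in m; the calibration is good to about 2 mm. A picture is of the moment at which its call begins. camera_info takes no time and is no camera call.
- job_done(): hands the job in; it is judged then, once.
Trained networks look in the newest picture that a camera, given by its name, has taken for a name from the list of things; names that differ only in an ending like _2 or _b are one class to them, and where a whole thing is asked for, a point or a joint stands for the part that bears it (a point fixed in the world has none). Each returns a list of dicts, best first, with "confidence" (0 to 1); they miss things now and then, are a little off and sometimes report something else, mostly with a low value. They report only what shows in the picture. A call takes as long as a camera call.
- nets.look_for(camera, target): "extent" ([centre column, centre row, width, height] in pixels, round what is visible of it).
- nets.regions_of(camera, target): "pixels" (420x560 bool, what is visible of it) and "extent" ([centre column, centre row, width, height] in pixels, round what is visible of it).
- nets.mark_of(camera, target): "centre" ([column, row] in pixels: a listed point, or the origin of a listed thing).
The state is a dict: "t": time; "q": joint angles; "dq": joint speeds; "tau": joint torques, N m; "tool_pos": TCP position; "ee_rot": TCP orientation; "ft_force": force on the tool from outside, world axes, zero at the start; "moment": the same for the moment, N m; "width": opening from 0.0 (shut) to 1.0 (fully open); "grasp_force": force on a finger pad.
Only numpy, scipy, OpenCV 4.12 (cv2) and the standard library are available. Lean on these libraries where they do the work, as an engineer would, in place of code of your own. Each camera call takes 0.05 s, during which the arm holds its last target. There are 200 camera calls.

### The job

Put the red-roofed model block away in the plywood case: press the lid at its orange dot to release the push latch so that the lid springs open, stand the block upright on the floor of the case behind the grey latch housing and let go, then swing the lid down and press it again until it latches and stays shut. The catch sits deeper in some cases than in others, so press until you feel it bottom out, but gently: the thin lid and its latch break if you push on the case or lid with more than 15 N. Leave all other things on the table where they are.

Things in the scene. Friction and masses are not known exactly. Their poses are not given: they have to be found in the camera images.
- case: open plywood case fixed to the table, outside 210 (its x) x 200 (its y) x 85 mm high, walls and floor 5 mm thick; origin at the centre of its underside, z up, x from the front wall (robot side) to the lid's hinge, y along the hinge. Free floor for the block: x -52 to 100 mm, y -95 to 95 mm. The open lid stands over x = 98 mm, leaning back a little
- latch_housing (a point): top centre of the grey latch housing inside the middle of the case's front: it fills case x -100 to -52 mm, y -33 to 33 mm, up to 59 mm above the case's underside
- case_floor (a point): point on the case's inner floor at its centre, 5 mm above its underside: a good place to stand the block; axes as the case
- lid (a joint): lid angle about its hinge, rad: 0 latched, level and flush with the rim; grows as it opens, 1.7 fully open (held by its spring); negative while pressed below flush. Push-push latch: press at the dot till it bottoms out, then let go. From latched, the lid then swings fully open by itself in about 2 s; from open, it comes back to flush and stays. A press that stops short changes nothing
- press_pad (a point): centre of the orange dot (32 mm across) on the lid's outer face, 170 mm from the hinge axis, 24 mm from the free edge; moves with the lid; z is the lid's outward normal, x points to the hinge. The latch bottoms out with the dot 6 to 16 mm below flush, differently in each case. On the way the spring pushes back with 3 N; at the bottom about 15 N per mm more: 7 to 10 N is surely bottomed
- lid_hinge (a point): middle of the lid's hinge axis (along case y), 98 mm behind the case's centre, 82.5 mm above its underside; turns with the lid. The white lid is 194 mm long from hinge to free edge, 186 mm wide, 5 mm thick (outer face 2.5 mm off the axis), set inside the walls; pushing it down from open takes 1 to 3 N near the free edge
- block_red: a model apartment block, 50 (its x) x 36 (its y) x 50 mm high, white and timber slabs with a red roof, 0.08 to 0.17 kg; origin at the centre of its underside, z up; this is the one to put away
- block_grey: a model apartment block, 50 (its x) x 36 (its y) x 50 mm high, white and timber slabs with a grey roof, 0.08 to 0.17 kg; origin at the centre of its underside, z up (leave it)
- block_green: a model apartment block, 50 (its x) x 36 (its y) x 50 mm high, white and timber slabs with a green roof, 0.08 to 0.17 kg; origin at the centre of its underside, z up (leave it)
- glue: red glue bottle with a black cap, 48 mm wide, 150 mm high, standing; origin under it (leave it)
- vial: small white bottle, 32 mm wide, 65 mm high, standing; origin under it (leave it)
- phone: black phone lying flat, 145 x 70 x 9 mm; origin under its centre (leave it)
- knife: blue and yellow snap-off knife lying flat, 180 x 27 x 17 mm; origin under its handle (leave it)

How it is judged:
On the way, in this order (a step that is already met when the one before it is completed fails the run):
1. the latch is released and the lid has sprung open (past 1.2 rad) (value of joint lid above 1.2 rad), for 0.2 s.
2. the red-roofed block stands upright on the floor of the open case, let go (x of block_red in the frame of case between -0.035 and 0.085 m and y of block_red in the frame of case between -0.08 and 0.08 m and z of block_red in the frame of case between 0 and 0.012 m and angle between block_red's own z axis and vertical below 0.12 rad and contact force between the fingers and block_red below 0.05 N and value of joint lid above 1 rad), for 0.2 s.
At the end, for the whole second after the job is handed in: the red-roofed block stands at rest, upright (within 0.12 rad), on the floor of the case behind the latch housing (its origin at case x -35 to 85 mm, y -80 to 80 mm, z below 12 mm), and the lid is latched: it stays by itself at -0.015 to 0.025 rad (x of block_red in the frame of case between -0.035 and 0.085 m and y of block_red in the frame of case between -0.08 and 0.08 m and z of block_red in the frame of case between 0 and 0.012 m and angle between block_red's own z axis and vertical below 0.12 rad and value of joint lid between -0.015 and 0.025 rad and velocity of joint lid between -0.02 and 0.02 rad/s and linear speed of block_red below 0.02 m/s); the robot touches nothing.
It fails at once if the case or its lid is pushed with more than 15 N (contact force between any of the fingers, the arm and case above 15 N).
It fails at once if another thing on the table is moved by more than 20 mm (distance of any of block_grey, block_green, glue, vial, phone, knife from where it was at the start of the episode above 0.02 m).
It also fails if it takes over 72 s, if anything falls off the work surface, if the arm or the gripper's body presses on something with over 40 N, if the wrist force passes 120 N, or if a joint passes its speed limit or range.

## Working session

There is one attempt and no reset: what is moved stays moved. The work goes in short steps, Python scripts to look and compute and a tool call to move; the robot and the scene stay as the last step left them, time stands still between calls to the robot, and variables do not carry over. Pictures are saved under pics/ and viewed, at most 10 in all, crops included, and the job is handed in when it is done.

Besides the shell and the picture viewer there is one more tool, called after "Call:" by a JSON object that holds its "method" and its "body". move_arm: Moves the arm, as the interface text tells. Its arguments: {"type":"object","properties":{"moves":{"type":"array","items":{"type":"object","properties":{"dx":{"type":"number"},"dy":{"type":"number"},"dz":{"type":"number"},"twist":{"type":"number"},"gripper":{"type":"number"}}}}},"required":["moves"]}

```bash
mkdir -p pics; ls; cat > h.py <<'E'
import numpy as np, cv2
from rig import env, capture, camera_info, job_done, nets
from scipy.spatial.transform import Rotation as R
def cam(n):
    c=camera_info(n); o=np.array(c["orientation"],float)
    Rm=o if o.shape==(3,3) else R.from_euler('xyz',o).as_matrix()
    return np.array(c["mtx"]),np.array(c["xyz"]),Rm
def ray(n,p):
    K,t,Rm=cam(n); d=Rm@np.linalg.solve(K,[p[0],p[1],1]); return t,d/np.linalg.norm(d)
def onz(n,p,z):
    t,d=ray(n,p); return t+d*(z-t[2])/d[2]
def tri(p1,p2,n1="side",n2="top"):
    a,u=ray(n1,p1); b,v=ray(n2,p2)
    s=np.linalg.lstsq(np.c_[u,-v],b-a,rcond=None)[0]
    return (a+u*s[0]+b+v*s[1])/2, np.linalg.norm(a+u*s[0]-b-v*s[1])
def proj(n,P):
    K,t,Rm=cam(n); q=K@(Rm.T@(np.array(P)-t)); return q[:2]/q[2]
def save(n,f):
    im=capture(n); cv2.imwrite("pics/"+f,im[:,:,::-1]); return im
E
python3 - <<'E'
from h import *
np.set_printoptions(precision=3,suppress=True)
print(env.observe())
ims=[save(n,n+"1.png") for n in("side","top")]
cv2.imwrite("pics/both1.png",cv2.resize(np.vstack(ims),None,fx=.71,fy=.71)[:,:,::-1])
for n in("side","top"):
    c=camera_info(n);print(n,c)
    for o in("press_pad","lid_hinge","case","block_red","latch_housing","case_floor"):
        print(o,[(np.round(d["centre"],1),round(d["confidence"],2)) for d in nets.mark_of(n,o)][:3])
E
```

```text
pics
{'t': 0.0, 'q': array([-1.27 ,  0.494,  1.346,  0.   ,  1.303, -0.095]), 'dq': array([ 0.001, -0.001, -0.001, -0.   ,  0.   ,  0.   ]), 'tau': array([ -0.005, -88.218, -38.386,  -0.001,   0.01 ,   0.   ]), 'tool_pos': array([ 0.241, -0.576,  0.231]), 'ee_rot': array([-3.14 , -0.   ,  0.396]), 'ft_force': array([ 0.422,  0.173, -0.481]), 'moment': array([ 0.036, -0.041,  0.033]), 'grasp_force': 0.0, 'width': 1.0001786017173022}
side {'mtx': array([[510.585,   0.   , 287.556],
       [  0.   , 510.585, 204.604],
       [  0.   ,   0.   ,   1.   ]]), 'xyz': array([0.264, 0.897, 1.116]), 'orientation': array([-2.411,  0.011, -2.923])}
press_pad [(array([298.3, 176.1]), 0.59)]
lid_hinge [(array([247.6, 167.4]), 0.65), (array([339.8, 134.5]), 0.2)]
case [(array([278.7, 193.2]), 0.76)]
block_red [(array([250.6, 331.9]), 0.62)]
latch_housing [(array([300.1, 184.7]), 0.82), (array([279.3, 192.8]), 0.66)]
case_floor []
top {'mtx': array([[447.448,   0.   , 278.345],
       [  0.   , 447.448, 209.629],
       [  0.   ,   0.   ,   1.   ]]), 'xyz': array([0.32 , 0.004, 1.376]), 'orientation': array([-3.006,  0.015, -1.582])}
press_pad [(array([327.8, 219.2]), 0.98)]
lid_hinge [(array([332.5, 165.1]), 0.71)]
case [(array([324.3, 199.8]), 0.94)]
block_red [(array([179. , 217.1]), 0.81)]
latch_housing [(array([328., 224.]), 0.73), (array([325.6, 199.5]), 0.29)]
case_floor []
```

View pics/both1.png

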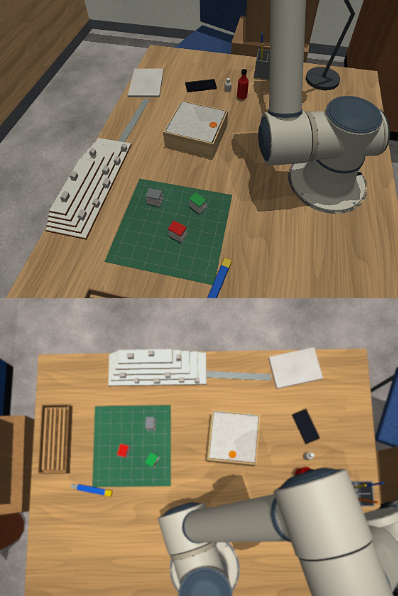

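```bash
python3 - <<'E'
from h import *
np.set_printoptions(precision=4,suppress=True)
for n,a,b in(("pad",(298.3,176.1),(327.8,219.2)),("hinge",(247.6,167.4),(332.5,165.1)),("case",(278.7,193.2),(324.3,199.8)),("red",(250.6,331.9),(179,217.1)),("lh",(300.1,184.7),(328,224))): print(n,*tri(a,b))
for n in("side","top"):
  for o in ("block_red","block_grey","block_green","glue","vial","phone","knife"):
    r=nets.regions_of(n,o)
    if r:
        m=r[0]["pixels"].astype(np.uint8)
        print(n,o,round(r[0]["confidence"],2),np.round(r[0]["extent"]),cv2.minAreaRect(np.argwhere(m)[:,::-1].astype(np.float32)))
E
```

```text
pad [ 0.4689 -0.1224  0.0777] 0.00389045185994386
hinge [ 0.6302 -0.1426  0.0622] 0.0029157499207045807
case [ 0.5342 -0.1218 -0.0065] 0.006791311676980004
red [ 0.4922  0.335  -0.0152] 0.004011719978726393
lh [ 0.4614 -0.1261  0.0396] 0.00924022127614796
side block_red 0.69 [310. 393.  30.  54.] ((309.0088195800781, 393.1213073730469), (12.292778968811035, 60.0496826171875), 22.380136489868164)
side block_green 0.92 [279. 286.  25.  28.] ((278.2269287109375, 285.5653991699219), (27.364206314086914, 21.137094497680664), 37.87498474121094)
side glue 0.81 [341. 118.  18.  42.] ((341.9559020996094, 118.07351684570312), (14.649032592773438, 42.33646774291992), 4.398705005645752)
side phone 0.93 [283. 120.  43.  23.] ((282.4540100097656, 120.10145568847656), (14.595471382141113, 43.06045913696289), 83.41805267333984)
side knife 0.81 [309. 391.  35.  57.] ((309.12548828125, 392.3675231933594), (14.34118938446045, 62.258522033691406), 22.203479766845703)
top block_red 0.77 [177. 215.  17.  18.] ((174.65000915527344, 214.55001831054688), (16.76007080078125, 18.34120750427246), 18.434947967529297)
top block_grey 0.74 [211. 178.  15.  17.] ((212.0, 176.5), (19.0, 14.0), 90.0)
top block_green 0.75 [214. 228.  18.  18.] ((214.40003967285156, 227.2000274658203), (14.310833930969238, 16.994115829467773), 26.56505012512207)
top glue 0.49 [430. 243.  28.  12.] ((426.8807373046875, 241.435791015625), (7.471045017242432, 25.957094192504883), 73.3007583618164)
top phone 0.81 [432. 182.  41.  46.] ((430.705322265625, 179.627685546875), (47.712890625, 24.284637451171875), 66.57130432128906)
top knife 0.67 [436. 221.  14.  12.] ((435.5, 222.0), (10.0, 13.0), 90.0)
```

The picture shows the case at side (278,185) and top (328,200) with the orange dot near its robot-side edge. The red block is on the green mat at top (175,215), with grey and green nearby. I'll get the colours and corners more precisely.

```bash
python3 - <<'E'
from h import *
np.set_printoptions(precision=4,suppress=True)
dots={};reds={}
out=[]
for n in("side","top"):
    im=cv2.imread(f"pics/{n}1.png"); hsv=cv2.cvtColor(im,cv2.COLOR_BGR2HSV).astype(int); H,S,V=hsv[...,0],hsv[...,1],hsv[...,2]
    for nm,m in(("dot",(H>5)&(H<18)&(S>190)&(V>150)),("red",((H<5)|(H>174))&(S>150)&(V>90))):
        k,l,st,c=cv2.connectedComponentsWithStats(m.astype(np.uint8))
        for i in range(1,k):
            if st[i,4]>20:
                rr=cv2.minAreaRect(np.argwhere(l==i)[:,::-1].astype(np.float32))
                print(n,nm,st[i],c[i],rr)
s=cv2.imread("pics/side1.png");t=cv2.imread("pics/top1.png")
a=cv2.resize(s[130:220,220:335],(690,540)[:2],interpolation=cv2.INTER_CUBIC)
cv2.imwrite("pics/c1.png",cv2.resize(np.hstack([cv2.resize(s[135:235,225:325],(400,400),interpolation=2),cv2.resize(t[155:255,280:380],(400,400),interpolation=2)]),None,fx=1,fy=1))
cv2.imwrite("pics/c2.png",np.hstack([cv2.resize(s[275:375,205:305],(400,400),interpolation=2),cv2.resize(t[165:245,155:235],(400,400),interpolation=2)]))
E
```

```text
side dot [295 172  11   7  60] [299.9167 175.2167] ((300.0, 175.0), (6.0, 10.0), 90.0)
side red [336 110  13   8  67] [342.5224 114.0896] ((342.0, 113.5), (7.0, 12.0), 90.0)
side red [237 311  25  21 305] [249.1279 320.6721] ((249.17514038085938, 320.59552001953125), (21.14930534362793, 14.924225807189941), 28.610462188720703)
top dot [323 216   9   8  45] [327.3556 220.1778] ((327.0, 219.5), (7.0, 8.0), 90.0)
top red [165 205  16  19 195] [172.6564 213.9487] ((172.54998779296875, 213.85000610351562), (11.700427055358887, 16.443843841552734), 18.434947967529297)
top red [424 238  12   8  57] [428.4035 241.2632] ((428.4326477050781, 240.7921600341797), (5.617988586425781, 11.97797679901123), 57.9946174621582)
```

```bash
python3 -c "
import cv2,numpy as np
cv2.imwrite('pics/c.png',cv2.resize(np.vstack([cv2.imread('pics/c1.png'),cv2.imread('pics/c2.png')]),(600,600)))"
```

```text
(no output)
```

View pics/c.png

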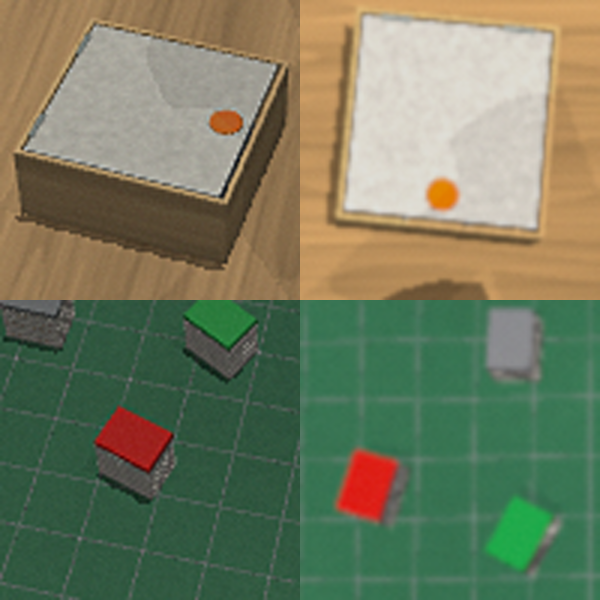

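The crops show the case rim, the dot and the red roof clearly. The roof's long axis in the top view is tilted about 18° from vertical. Next I'll triangulate the corners.

```bash
python3 - <<'E'
from h import *
np.set_printoptions(precision=4,suppress=True)
T=[(300,159),(366,164),(360.3,235),(292,228.3)];S=[(230.7,186),(256.7,141.7),(320.7,156),(300,201.7)]
P=[]
for s,t in zip(S,T): p,e=tri(s,t); P.append(p); print(p,e, onz("top",t,.085),onz("side",s,.085))
Q=np.array([onz("top",t,.085)for t in T]);Q2=np.array([onz("side",t,.085)for t in S])
for q in(Q,Q2):
  ex=(q[0]+q[1]-q[2]-q[3])/2;ey=(q[0]+q[3]-q[1]-q[2])/2
  print("c",q.mean(0),"len",np.linalg.norm(ex),np.linalg.norm(ey),"yaw",np.arctan2(ex[1],ex[0]),np.arctan2(-ey[0],ey[1]))
print("dot",*tri((300,175.2),(327.4,220.2)),onz("top",(327.4,220.2),.085),onz("side",(300,175.2),.085))
print("roof",*tri((249.1,320.7),(172.6,213.9)),onz("top",(172.6,213.9),.05),onz("side",(249.1,320.7),.05))
for n in("top","side"):
    im=cv2.imread(f"pics/{n}1.png"); hsv=cv2.cvtColor(im,cv2.COLOR_BGR2HSV).astype(int);H,S_,V=hsv[...,0],hsv[...,1],hsv[...,2]
    m=((H<5)|(H>174))&(S_>150)&(V>90)
    k,l,st,c=cv2.connectedComponentsWithStats(m.astype(np.uint8))
    i=[i for i in range(1,k) if st[i,4]>150][0]
    w=np.array([onz(n,p[::-1],.05)[:2] for p in np.argwhere(l==i)])
    print(n,w.mean(0)); r=cv2.minAreaRect((w*1000).astype(np.float32)); print(r)
    ev,U=np.linalg.eigh(np.cov(w.T)); print(np.sqrt(ev*12),"long axis ang",np.degrees(np.arctan2(U[1,1],U[0,1])))
E
```

```text
[ 0.6491 -0.0447  0.0773] 0.0019277004263526945 [ 0.6462 -0.0446  0.085 ] [ 0.6472 -0.0378  0.085 ]
[ 0.6273 -0.2394  0.0807] 0.003785380518254288 [ 0.6282 -0.2384  0.085 ] [ 0.6238 -0.2345  0.085 ]
[ 0.4207 -0.2146  0.0819] 0.0026928923605976586 [ 0.4192 -0.2142  0.085 ] [ 0.4216 -0.2113  0.085 ]
[ 0.4426 -0.0176  0.0875] 0.0036707754222224708 [ 0.441  -0.0178  0.085 ] [ 0.4449 -0.0197  0.085 ]
c [ 0.5336 -0.1287  0.085 ] len 0.20864290938755667 0.1961459808107081 yaw -0.12261205057144371 -0.1017792310812251
c [ 0.5344 -0.1258  0.085 ] len 0.20329796689597704 0.19551238151823355 yaw -0.10163274574528841 -0.11980928497645921
dot [ 0.4645 -0.1206  0.0842] 0.0022238350292159608 [ 0.4633 -0.1207  0.085 ] [ 0.4654 -0.1199  0.085 ]
roof [0.4924 0.3392 0.0476] 1.334414366132044e-05 [0.4921 0.3386 0.05  ] [0.4919 0.3405 0.05  ]
top [0.492  0.3385]
((492.0455322265625, 338.8968811035156), (35.61393356323242, 49.25400924682617), 72.55269622802734)
[0.0359 0.0495] long axis ang 164.8639169206302
side [0.4919 0.3403]
((492.25286865234375, 340.3837890625), (36.48670196533203, 50.20368194580078), 73.49554443359375)
[0.0368 0.0503] long axis ang 161.53375610445403
```

Call:
{"method": "move_arm", "body": {"moves": [{"dx": 0.7,"dy": -0.6,"gripper": 0},{"dx": 0.7,"dy": -0.6,"gripper": 0},{"dx": 0.7,"dy": -0.6,"gripper": 0},{"dx": 0.7,"dy": -0.6,"gripper": 0},{"dx": 0.7,"dy": -0.6,"gripper": 0},{"dx": 0.7,"dy": -0.6,"gripper": 0},{"dx": 0.7,"dy": -0.6,"gripper": 0},{"dx": 0.7,"dy": -0.6,"gripper": 0},{"dx": 0.7,"dy": -0.6,"gripper": 0},{"dx": 0.7,"dy": -0.6,"gripper": 0}]}}

```text
$.moves[0]: bad value
```

Call:
{"method": "move_arm", "body": {"moves": [{"twist": 1,"gripper": 0},{"twist": 1,"gripper": 0},{"twist": 1,"gripper": 0},{"twist": 1,"gripper": 0},{"twist": 1,"gripper": 0},{"twist": 0.8,"gripper": 0},{"gripper": 0}]}}

```text
$.moves[0]: bad value
```

Call:
{"method": "move_arm", "body": {"moves": [{"dx": 0.7,"dy": -0.6,"dz": 0,"twist": 0,"gripper": 0}]}}

```text
t: 1.5
tool_pos: [0.2605, -0.5386, 0.231]
ee_rot: [3.139, 0.001, 0.393]
ft_force: [2.1, -0.0, 0.3]
width: 0.857
grasp_force: 0.0
```

All keys are needed.

Call:
{"method": "move_arm", "body": {"moves": [{"dx": 0.7,"dy": -0.6,"dz": 0,"twist": 0,"gripper": 0},{"dx": 0.7,"dy": -0.6,"dz": 0,"twist": 0,"gripper": 0},{"dx": 0.7,"dy": -0.6,"dz": 0,"twist": 0,"gripper": 0},{"dx": 0.7,"dy": -0.6,"dz": 0,"twist": 0,"gripper": 0},{"dx": 0.7,"dy": -0.6,"dz": 0,"twist": 0,"gripper": 0},{"dx": 0.7,"dy": -0.6,"dz": 0,"twist": 0,"gripper": 0},{"dx": 0.7,"dy": -0.6,"dz": 0,"twist": 0,"gripper": 0},{"dx": 0.7,"dy": -0.6,"dz": 0,"twist": 0,"gripper": 0},{"dx": 0.7,"dy": -0.6,"dz": 0,"twist": 0,"gripper": 0}]}}

```text
t: 2.4
tool_pos: [0.4489, -0.1632, 0.2315]
ee_rot: [3.141, -0.0, 0.396]
ft_force: [0.5, 0.0, -0.3]
width: -0.0
grasp_force: 0.0
```

Call:
{"method": "move_arm", "body": {"moves": [{"dx": 0,"dy": 0,"dz": 0,"twist": 1,"gripper": 0},{"dx": 0,"dy": 0,"dz": 0,"twist": 1,"gripper": 0},{"dx": 0,"dy": 0,"dz": 0,"twist": 1,"gripper": 0},{"dx": 0,"dy": 0,"dz": 0,"twist": 1,"gripper": 0},{"dx": 0,"dy": 0,"dz": 0,"twist": 1,"gripper": 0},{"dx": 0,"dy": 0,"dz": 0,"twist": 0.8,"gripper": 0},{"dx": 0,"dy": 0,"dz": 0,"twist": 0,"gripper": 0}]}}

```text
t: 3.1
tool_pos: [0.4483, -0.165, 0.2314]
ee_rot: [3.142, -0.0, -0.112]
ft_force: [-0.3, -0.2, -0.9]
width: 0.002
grasp_force: 0.0
```

Call:
{"method": "move_arm", "body": {"moves": [{"dx": 0.21,"dy": -0.93,"dz": 0,"twist": 0,"gripper": 0},{"dx": 0,"dy": 0,"dz": 0.9,"twist": 0,"gripper": 0},{"dx": 0,"dy": 0,"dz": 0.9,"twist": 0,"gripper": 0},{"dx": 0,"dy": 0,"dz": 0.7,"twist": 0,"gripper": 0},{"dx": 0,"dy": 0,"dz": 0.2,"twist": 0,"gripper": 0},{"dx": 0,"dy": 0,"dz": 0,"twist": 0,"gripper": 0}]}}

```text
t: 3.7
tool_pos: [0.4634, -0.1197, 0.0957]
ee_rot: [-3.141, 0.002, -0.109]
ft_force: [0.8, -0.4, 0.7]
width: -0.0
grasp_force: 0.0
```

```bash
python3 - <<'E'
from h import *
i=[save(n,n+"2.png") for n in("side","top")]
s,t=[x[:,:,::-1] for x in i]
cv2.imwrite("pics/d.png",np.hstack([cv2.resize(s[130:230,230:330],(400,400),interpolation=2),cv2.resize(t[165:265,280:380],(400,400),interpolation=2)]))
print(env.observe()["tool_pos"],env.observe()["ft_force"])
E
```

```text
[ 0.46459251 -0.12023842  0.09753817] [-0.04801625  0.73740825  0.60348844]
```

View pics/d.png

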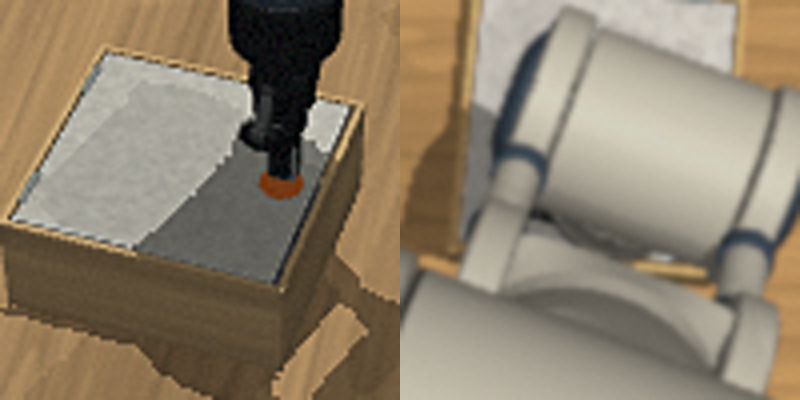

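The closed fingers stand right above the dot, at side-crop (280,185). I'll press slowly.

Call:
{"method": "move_arm", "body": {"moves": [{"dx": 0,"dy": 0,"dz": 0.08,"twist": 0,"gripper": 0},{"dx": 0,"dy": 0,"dz": 0.08,"twist": 0,"gripper": 0},{"dx": 0,"dy": 0,"dz": 0.04,"twist": 0,"gripper": 0},{"dx": 0,"dy": 0,"dz": 0,"twist": 0,"gripper": 0}]}}

```text
t: 4.2
tool_pos: [0.4638, -0.1199, 0.0863]
ee_rot: [3.142, 0.0, -0.11]
ft_force: [-0.2, 0.6, 0.4]
width: 0.002
grasp_force: 0.0
```

Call:
{"method": "move_arm", "body": {"moves": [{"dx": 0,"dy": 0,"dz": 0.02,"twist": 0,"gripper": 0},{"dx": 0,"dy": 0,"dz": 0,"twist": 0,"gripper": 0}]}}

```text
t: 4.4
tool_pos: [0.4639, -0.1199, 0.0853]
ee_rot: [3.142, -0.0, -0.11]
ft_force: [0.2, -0.1, -1.0]
width: 0.004
grasp_force: 0.0
```

Call:
{"method": "move_arm", "body": {"moves": [{"dx": 0,"dy": 0,"dz": 0.02,"twist": 0,"gripper": 0},{"dx": 0,"dy": 0,"dz": 0,"twist": 0,"gripper": 0}]}}

```text
t: 4.6
tool_pos: [0.4639, -0.1199, 0.0843]
ee_rot: [3.142, -0.0, -0.11]
ft_force: [-0.6, -1.0, 2.6]
width: -0.001
grasp_force: 1.3
```

Call:
{"method": "move_arm", "body": {"moves": [{"dx": 0,"dy": 0,"dz": 0.02,"twist": 0,"gripper": 0},{"dx": 0,"dy": 0,"dz": 0,"twist": 0,"gripper": 0}]}}

```text
t: 4.8
tool_pos: [0.4639, -0.1199, 0.0832]
ee_rot: [3.142, -0.0, -0.11]
ft_force: [-0.2, -0.1, 3.4]
width: 0.002
grasp_force: 1.3
```

Call:
{"method": "move_arm", "body": {"moves": [{"dx": 0,"dy": 0,"dz": 0.02,"twist": 0,"gripper": 0},{"dx": 0,"dy": 0,"dz": 0.02,"twist": 0,"gripper": 0},{"dx": 0,"dy": 0,"dz": 0.02,"twist": 0,"gripper": 0},{"dx": 0,"dy": 0,"dz": 0,"twist": 0,"gripper": 0}]}}

```text
t: 5.2
tool_pos: [0.4639, -0.1199, 0.0802]
ee_rot: [-3.142, -0.0, -0.11]
ft_force: [-0.2, 0.9, 3.2]
width: 0.0
grasp_force: 1.3
```

Call:
{"method": "move_arm", "body": {"moves": [{"dx": 0,"dy": 0,"dz": 0.01,"twist": 0,"gripper": 0},{"dx": 0,"dy": 0,"dz": 0,"twist": 0,"gripper": 0}]}}

```text
t: 5.4
tool_pos: [0.4638, -0.1199, 0.0798]
ee_rot: [-3.142, -0.0, -0.11]
ft_force: [-0.2, -0.9, 2.5]
width: 0.004
grasp_force: 1.4
```

Call:
{"method": "move_arm", "body": {"moves": [{"dx": 0,"dy": 0,"dz": 0.012,"twist": 0,"gripper": 0},{"dx": 0,"dy": 0,"dz": 0,"twist": 0,"gripper": 0}]}}

```text
t: 5.6
tool_pos: [0.4639, -0.1199, 0.0792]
ee_rot: [3.142, -0.0, -0.11]
ft_force: [0.5, 0.8, 3.4]
width: 0.0
grasp_force: 1.4
```

Call:
{"method": "move_arm", "body": {"moves": [{"dx": 0,"dy": 0,"dz": 0.012,"twist": 0,"gripper": 0},{"dx": 0,"dy": 0,"dz": 0,"twist": 0,"gripper": 0}]}}

```text
t: 5.8
tool_pos: [0.4639, -0.1199, 0.0785]
ee_rot: [-3.142, -0.0, -0.11]
ft_force: [0.7, -0.1, 3.2]
width: -0.0
grasp_force: 1.4
```

Call:
{"method": "move_arm", "body": {"moves": [{"dx": 0,"dy": 0,"dz": 0.012,"twist": 0,"gripper": 0},{"dx": 0,"dy": 0,"dz": 0,"twist": 0,"gripper": 0}]}}

```text
t: 6.0
tool_pos: [0.4639, -0.1199, 0.078]
ee_rot: [3.142, -0.0, -0.11]
ft_force: [1.1, -0.1, 2.4]
width: 0.001
grasp_force: 1.4
```

Call:
{"method": "move_arm", "body": {"moves": [{"dx": 0,"dy": 0,"dz": 0.012,"twist": 0,"gripper": 0},{"dx": 0,"dy": 0,"dz": 0,"twist": 0,"gripper": 0}]}}

```text
t: 6.2
tool_pos: [0.4639, -0.1199, 0.0773]
ee_rot: [3.142, -0.0, -0.11]
ft_force: [0.7, -0.8, 2.8]
width: 0.001
grasp_force: 1.4
```

Call:
{"method": "move_arm", "body": {"moves": [{"dx": 0,"dy": 0,"dz": 0.012,"twist": 0,"gripper": 0},{"dx": 0,"dy": 0,"dz": 0,"twist": 0,"gripper": 0}]}}

```text
t: 6.4
tool_pos: [0.4639, -0.1199, 0.0767]
ee_rot: [3.142, -0.0, -0.11]
ft_force: [1.4, -0.3, 3.1]
width: 0.004
grasp_force: 1.4
```

Call:
{"method": "move_arm", "body": {"moves": [{"dx": 0,"dy": 0,"dz": 0.012,"twist": 0,"gripper": 0},{"dx": 0,"dy": 0,"dz": 0,"twist": 0,"gripper": 0}]}}

```text
t: 6.6
tool_pos: [0.4639, -0.1199, 0.0761]
ee_rot: [3.142, -0.0, -0.11]
ft_force: [2.2, -0.2, 3.0]
width: 0.0
grasp_force: 1.4
```

Call:
{"method": "move_arm", "body": {"moves": [{"dx": 0,"dy": 0,"dz": 0.012,"twist": 0,"gripper": 0},{"dx": 0,"dy": 0,"dz": 0,"twist": 0,"gripper": 0}]}}

```text
t: 6.8
tool_pos: [0.4639, -0.1199, 0.0756]
ee_rot: [3.142, -0.0, -0.11]
ft_force: [2.5, 0.5, 2.6]
width: -0.0
grasp_force: 1.4
```

Call:
{"method": "move_arm", "body": {"moves": [{"dx": 0,"dy": 0,"dz": 0.012,"twist": 0,"gripper": 0},{"dx": 0,"dy": 0,"dz": 0,"twist": 0,"gripper": 0}]}}

```text
t: 7.0
tool_pos: [0.4639, -0.1199, 0.075]
ee_rot: [3.142, -0.0, -0.11]
ft_force: [2.3, -0.4, 4.9]
width: -0.001
grasp_force: 2.6
```

Call:
{"method": "move_arm", "body": {"moves": [{"dx": 0,"dy": 0,"dz": 0.006,"twist": 0,"gripper": 0},{"dx": 0,"dy": 0,"dz": 0,"twist": 0,"gripper": 0}]}}

```text
t: 7.2
tool_pos: [0.4639, -0.1199, 0.0748]
ee_rot: [3.142, -0.0, -0.11]
ft_force: [1.4, 0.3, 6.7]
width: -0.002
grasp_force: 3.3
```

Call:
{"method": "move_arm", "body": {"moves": [{"dx": 0,"dy": 0,"dz": 0.002,"twist": 0,"gripper": 0},{"dx": 0,"dy": 0,"dz": 0,"twist": 0,"gripper": 0}]}}

```text
t: 7.4
tool_pos: [0.464, -0.1199, 0.0747]
ee_rot: [3.142, -0.0, -0.11]
ft_force: [1.6, 0.3, 7.9]
width: -0.001
grasp_force: 3.6
```

Call:
{"method": "move_arm", "body": {"moves": [{"dx": 0,"dy": 0,"dz": -0.4,"twist": 0,"gripper": 0},{"dx": -0.6,"dy": 0,"dz": -0.6,"twist": 0,"gripper": 0},{"dx": -0.7,"dy": 0,"dz": -0.6,"twist": 0,"gripper": 0},{"dx": -0.5,"dy": -0.5,"dz": -0.6,"twist": 0,"gripper": 85},{"dx": 0,"dy": -0.7,"dz": -0.6,"twist": 0,"gripper": 85},{"dx": 0,"dy": -0.9,"dz": 0,"twist": 0,"gripper": 85},{"dx": 0,"dy": -0.9,"dz": 0,"twist": 0,"gripper": 85},{"dx": 0,"dy": -0.9,"dz": 0,"twist": 0,"gripper": 85},{"dx": 0,"dy": -0.9,"dz": 0,"twist": 0,"gripper": 85},{"dx": 0,"dy": 0,"dz": 0,"twist": 0,"gripper": 85}]}}

```text
t: 8.4
tool_pos: [0.4003, 0.1328, 0.2143]
ee_rot: [-3.141, 0.001, -0.105]
ft_force: [0.7, -1.3, 0.1]
width: 0.998
grasp_force: 0.0
```

```bash
python3 - <<'E'
from h import *
i=[save(n,n+"3.png") for n in("side","top")]
s,t=[x[:,:,::-1] for x in i]
cv2.imwrite("pics/e.png",cv2.resize(np.hstack([s,t]),(800,300)))
E
```

```text
(no output)
```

View pics/e.png

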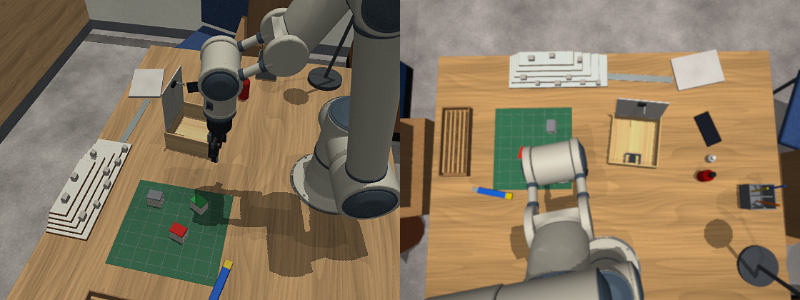

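The lid is open and the case is empty. I'll go to the block.

Call:
{"method": "move_arm", "body": {"moves": [{"dx": 0.27,"dy": -0.86,"dz": 0,"twist": 0,"gripper": 85},{"dx": 0.27,"dy": -0.86,"dz": 0,"twist": 0,"gripper": 85},{"dx": 0.27,"dy": -0.86,"dz": 0,"twist": 0,"gripper": 85},{"dx": 0.27,"dy": -0.86,"dz": 0,"twist": 0,"gripper": 85},{"dx": 0.27,"dy": -0.86,"dz": 0,"twist": 0,"gripper": 85},{"dx": 0,"dy": 0,"dz": 0.7,"twist": 1,"gripper": 85},{"dx": 0,"dy": 0,"dz": 0.7,"twist": 1,"gripper": 85},{"dx": 0,"dy": 0,"dz": 0,"twist": 0,"gripper": 85},{"dx": 0,"dy": 0,"dz": 0,"twist": 0,"gripper": 85}]}}

```text
t: 9.4
tool_pos: [0.4918, 0.3335, 0.1449]
ee_rot: [3.14, 0.001, -0.284]
ft_force: [0.8, 0.6, 0.3]
width: 0.995
grasp_force: 0.0
```

```bash
python3 - <<'E'
from h import *
s=save("side","side4.png")[:,:,::-1];t=save("top","top4.png")[:,:,::-1]
o=env.observe();print(o["tool_pos"],o["ee_rot"],proj("side",o["tool_pos"]))
cv2.imwrite("pics/f.png",cv2.resize(s[250:370,190:310],(600,600),interpolation=2))
E
```

```text
[0.49260214 0.33439234 0.14639934] [-3.14018203e+00 -1.49822662e-03 -2.83921724e-01] [246.57938689 296.39666948]
```

View pics/f.png

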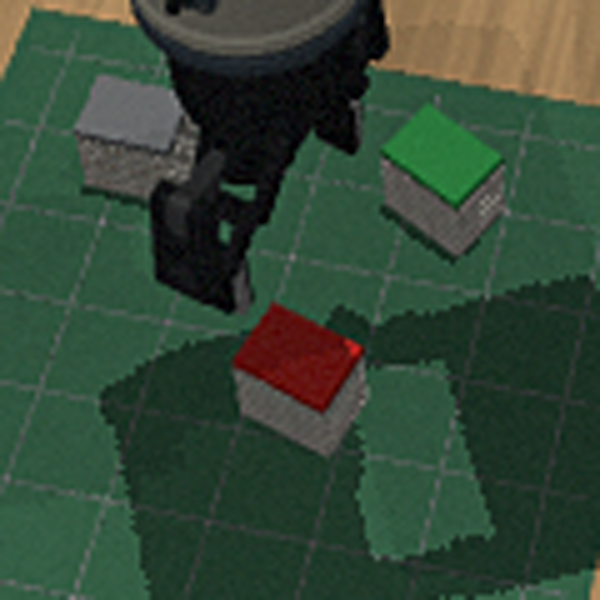

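The fingers straddle the block's short side, with the roof at crop (300,355). The neighbours are well clear. I'll descend and grip.

Call:
{"method": "move_arm", "body": {"moves": [{"dx": -0.03,"dy": -0.1,"dz": 0.4,"twist": 0,"gripper": 85},{"dx": 0,"dy": 0,"dz": 0.7,"twist": 0,"gripper": 85},{"dx": 0,"dy": 0,"dz": 0.7,"twist": 0,"gripper": 85},{"dx": 0,"dy": 0,"dz": 0.6,"twist": 0,"gripper": 85},{"dx": 0,"dy": 0,"dz": 0.2,"twist": 0,"gripper": 85},{"dx": 0,"dy": 0,"dz": 0,"twist": 0,"gripper": 85},{"dx": 0,"dy": 0,"dz": 0,"twist": 0,"gripper": 0},{"dx": 0,"dy": 0,"dz": 0,"twist": 0,"gripper": 0},{"dx": 0,"dy": 0,"dz": 0,"twist": 0,"gripper": 0},{"dx": 0,"dy": 0,"dz": 0,"twist": 0,"gripper": 0}]}}

```text
t: 10.5
tool_pos: [0.4921, 0.3404, 0.0159]
ee_rot: [-3.14, -0.001, -0.285]
ft_force: [0.0, -0.7, 11.0]
width: 0.41
grasp_force: 59.8
```

Call:
{"method": "move_arm", "body": {"moves": [{"dx": 0,"dy": 0,"dz": 0,"twist": 0,"gripper": 0},{"dx": 0,"dy": 0,"dz": 0,"twist": 0,"gripper": 0},{"dx": 0,"dy": 0,"dz": 0,"twist": 0,"gripper": 0},{"dx": 0,"dy": 0,"dz": 0,"twist": 0,"gripper": 0}]}}

```text
t: 10.9
tool_pos: [0.4921, 0.3404, 0.0159]
ee_rot: [-3.14, -0.001, -0.285]
ft_force: [-1.1, -0.9, 12.7]
width: 0.407
grasp_force: 60.3
```

Call:
{"method": "move_arm", "body": {"moves": [{"dx": 0,"dy": 0,"dz": -0.4,"twist": 0,"gripper": 0},{"dx": 0,"dy": 0,"dz": -0.9,"twist": 0,"gripper": 0},{"dx": 0,"dy": 0,"dz": -0.9,"twist": -1,"gripper": 0},{"dx": 0,"dy": 0,"dz": -0.9,"twist": -1,"gripper": 0},{"dx": 0,"dy": 0,"dz": 0,"twist": 0,"gripper": 0}]}}

```text
t: 11.4
tool_pos: [0.4941, 0.3416, 0.1759]
ee_rot: [-3.136, -0.008, -0.107]
ft_force: [-0.7, 0.8, -1.6]
width: 0.415
grasp_force: 60.2
```

Call:
{"method": "move_arm", "body": {"moves": [{"dx": 0.1,"dy": 0.5,"dz": 0,"twist": 0,"gripper": 0},{"dx": 0.18,"dy": 0.9,"dz": 0,"twist": 0,"gripper": 0},{"dx": 0.18,"dy": 0.9,"dz": 0,"twist": 0,"gripper": 0},{"dx": 0.18,"dy": 0.9,"dz": 0,"twist": 0,"gripper": 0},{"dx": 0.18,"dy": 0.9,"dz": 0,"twist": 0,"gripper": 0},{"dx": 0.18,"dy": 0.9,"dz": 0,"twist": 0,"gripper": 0},{"dx": 0.18,"dy": 0.9,"dz": 0,"twist": 0,"gripper": 0},{"dx": 0.18,"dy": 0.9,"dz": 0,"twist": 0,"gripper": 0},{"dx": 0.18,"dy": 0.9,"dz": 0,"twist": 0,"gripper": 0},{"dx": 0.18,"dy": 0.9,"dz": 0,"twist": 0,"gripper": 0}]}}

```text
t: 12.4
tool_pos: [0.5293, -0.0987, 0.1694]
ee_rot: [-3.142, 0.0, -0.111]
ft_force: [1.3, 0.0, -1.3]
width: 0.411
grasp_force: 60.3
```

Call:
{"method": "move_arm", "body": {"moves": [{"dx": 0,"dy": 0.4,"dz": 0,"twist": 0,"gripper": 0},{"dx": 0,"dy": 0.2,"dz": 0,"twist": 0,"gripper": 0},{"dx": 0,"dy": 0,"dz": 0,"twist": 0,"gripper": 0}]}}

```text
t: 12.7
tool_pos: [0.526, -0.1272, 0.1693]
ee_rot: [-3.141, 0.0, -0.112]
ft_force: [-0.5, -0.1, -1.7]
width: 0.412
grasp_force: 60.4
```

```bash
python3 - <<'E'
from h import *
s=save("side","side5.png")[:,:,::-1];t=save("top","top5.png")[:,:,::-1]
o=env.observe();print(o["tool_pos"],o["ee_rot"],o["ft_force"],o["width"])
cv2.imwrite("pics/g.png",np.hstack([cv2.resize(s[70:220,200:350],(400,400),interpolation=2),cv2.resize(t[130:280,250:400],(400,400),interpolation=2)]))
E
```

```text
[ 0.52613507 -0.12560886  0.16945141] [-3.14119242e+00  4.16815759e-04 -1.10157812e-01] [ 0.54794778  0.11691235 -1.38531438] 0.41167166108709435
```

View pics/g.png

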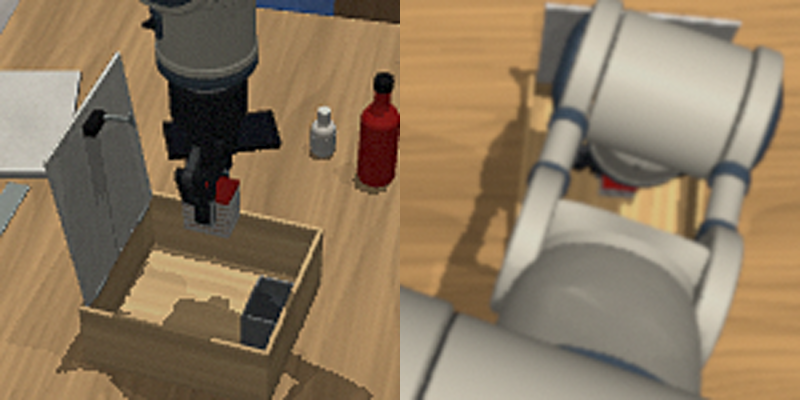

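The held block hangs over the free floor, clear of the lid and the housing. I'll lower it.

Call:
{"method": "move_arm", "body": {"moves": [{"dx": 0.08,"dy": 0,"dz": 0.3,"twist": 0,"gripper": 0},{"dx": 0,"dy": 0,"dz": 0.6,"twist": 0,"gripper": 0},{"dx": 0,"dy": 0,"dz": 0.6,"twist": 0,"gripper": 0},{"dx": 0,"dy": 0,"dz": 0.6,"twist": 0,"gripper": 0},{"dx": 0,"dy": 0,"dz": 0.5,"twist": 0,"gripper": 0},{"dx": 0,"dy": 0,"dz": 0.2,"twist": 0,"gripper": 0},{"dx": 0,"dy": 0,"dz": 0.1,"twist": 0,"gripper": 0},{"dx": 0,"dy": 0,"dz": 0,"twist": 0,"gripper": 0}]}}

```text
t: 13.6
tool_pos: [0.5305, -0.1265, 0.0248]
ee_rot: [-3.142, -0.0, -0.11]
ft_force: [-0.2, 1.2, -1.4]
width: 0.413
grasp_force: 60.3
```

Call:
{"method": "move_arm", "body": {"moves": [{"dx": 0,"dy": 0,"dz": 0.02,"twist": 0,"gripper": 0},{"dx": 0,"dy": 0,"dz": 0.02,"twist": 0,"gripper": 0},{"dx": 0,"dy": 0,"dz": 0,"twist": 0,"gripper": 0}]}}

```text
t: 13.9
tool_pos: [0.5306, -0.1272, 0.0231]
ee_rot: [3.141, -0.001, -0.11]
ft_force: [-0.9, 0.3, -0.7]
width: 0.415
grasp_force: 60.3
```

Call:
{"method": "move_arm", "body": {"moves": [{"dx": 0,"dy": 0,"dz": 0.02,"twist": 0,"gripper": 0},{"dx": 0,"dy": 0,"dz": 0,"twist": 0,"gripper": 0}]}}

```text
t: 14.1
tool_pos: [0.5303, -0.1271, 0.0217]
ee_rot: [3.142, -0.0, -0.11]
ft_force: [0.0, 0.1, -0.5]
width: 0.417
grasp_force: 60.3
```

Call:
{"method": "move_arm", "body": {"moves": [{"dx": 0,"dy": 0,"dz": 0.012,"twist": 0,"gripper": 0},{"dx": 0,"dy": 0,"dz": 0,"twist": 0,"gripper": 0}]}}

```text
t: 14.3
tool_pos: [0.5303, -0.1271, 0.0209]
ee_rot: [-3.142, 0.0, -0.11]
ft_force: [-0.8, 0.0, -1.6]
width: 0.409
grasp_force: 60.3
```

Call:
{"method": "move_arm", "body": {"moves": [{"dx": 0,"dy": 0,"dz": 0.012,"twist": 0,"gripper": 0},{"dx": 0,"dy": 0,"dz": 0,"twist": 0,"gripper": 0}]}}

```text
t: 14.5
tool_pos: [0.5303, -0.1271, 0.0209]
ee_rot: [3.142, -0.0, -0.11]
ft_force: [-3.6, 0.9, 11.7]
width: 0.413
grasp_force: 61.8
```

Call:
{"method": "move_arm", "body": {"moves": [{"dx": 0,"dy": 0,"dz": -0.01,"twist": 0,"gripper": 0},{"dx": 0,"dy": 0,"dz": 0,"twist": 0,"gripper": 75},{"dx": 0,"dy": 0,"dz": 0,"twist": 0,"gripper": 75},{"dx": 0,"dy": 0,"dz": 0,"twist": 0,"gripper": 75},{"dx": 0,"dy": 0,"dz": 0,"twist": 0,"gripper": 75},{"dx": 0,"dy": 0,"dz": 0,"twist": 0,"gripper": 75}]}}

```text
t: 15.1
tool_pos: [0.5303, -0.127, 0.0208]
ee_rot: [-3.142, 0.0, -0.11]
ft_force: [-0.1, 0.5, 0.6]
width: 0.875
grasp_force: 0.0
```

```bash
python3 - <<'E'
from h import *
s=save("side","side6.png")[:,:,::-1]
cv2.imwrite("pics/i.png",cv2.resize(s[90:220,210:340],(520,520),interpolation=2))
E
```

```text
(no output)
```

View pics/i.png

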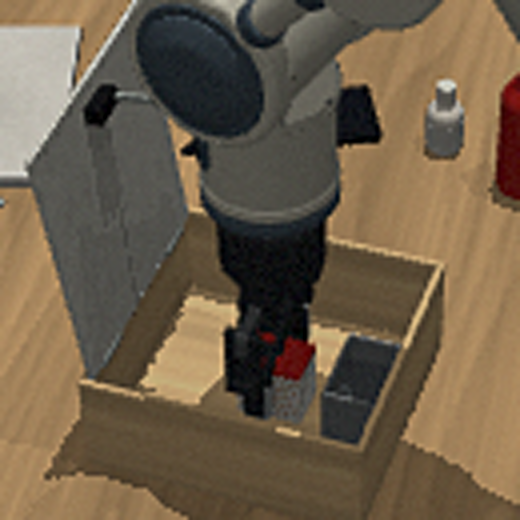

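The block stands upright on the floor behind the housing and is let go. I'll raise the tool, shut the fingers, and work out the arc for closing the lid.

Call:
{"method": "move_arm", "body": {"moves": [{"dx": 0,"dy": 0,"dz": -0.3,"twist": 0,"gripper": 75},{"dx": 0,"dy": 0,"dz": -0.8,"twist": 0,"gripper": 75},{"dx": 0,"dy": 0,"dz": -0.9,"twist": 0,"gripper": 75},{"dx": 0,"dy": 0,"dz": -0.9,"twist": 0,"gripper": 0},{"dx": 0,"dy": 0,"dz": -0.9,"twist": 0,"gripper": 0},{"dx": 0,"dy": 0,"dz": -0.9,"twist": 0,"gripper": 0},{"dx": 0,"dy": 0,"dz": -0.9,"twist": 0,"gripper": 0},{"dx": 0,"dy": 0,"dz": -0.6,"twist": 0,"gripper": 0},{"dx": 0,"dy": 0,"dz": 0,"twist": 0,"gripper": 0}]}}

```text
t: 16.05
tool_pos: [0.5318, -0.1275, 0.3352]
ee_rot: [3.14, -0.007, -0.11]
ft_force: [-0.3, -0.1, -0.0]
width: 0.001
grasp_force: 0.0
```

```bash
python3 - <<'E'
from h import *
o=env.observe();print(o["tool_pos"],o["ee_rot"],o["width"])
i=[save(n,n+"7.png") for n in("side","top")]
cv2.imwrite("pics/j.png",np.hstack([cv2.resize(i[0][90:220,210:340,::-1],(400,400),interpolation=2),cv2.resize(i[1][120:270,260:410,::-1],(400,400),interpolation=2)]))
th=np.linspace(1.5,.06,30); r=np.linspace(.155,.181,30)
x=.098-r*np.cos(th)+.0025*np.sin(th)+.011; z=.0825+r*np.sin(th)+.0025*np.cos(th)
print(np.c_[th,x,z][[0,9,19,29]])
for a,b in zip(np.diff(x)/.05,-np.diff(z)/.05): print(round(a,2),round(b,2),end=" | ")
E
```

```text
[ 0.53181284 -0.12753895  0.33524236] [ 3.13994392 -0.0070417  -0.11023458] 0.0014403009552034093
[[ 1.5         0.10052947  0.23728857]
 [ 1.05310345  0.03047338  0.22543813]
 [ 0.55655172 -0.03575069  0.17550189]
 [ 0.06       -0.07152439  0.09584899]]
-0.16 -0.01 | -0.16 0.0 | -0.16 0.01 | -0.16 0.02 | -0.16 0.03 | -0.16 0.03 | -0.16 0.04 | -0.15 0.05 | -0.15 0.06 | -0.15 0.07 | -0.15 0.07 | -0.14 0.08 | -0.14 0.09 | -0.14 0.1 | -0.13 0.1 | -0.13 0.11 | -0.12 0.12 | -0.12 0.12 | -0.11 0.13 | -0.1 0.14 | -0.1 0.14 | -0.09 0.15 | -0.08 0.15 | -0.08 0.16 | -0.07 0.16 | -0.06 0.17 | -0.05 0.17 | -0.04 0.17 | -0.04 0.18 |
```

View pics/j.png

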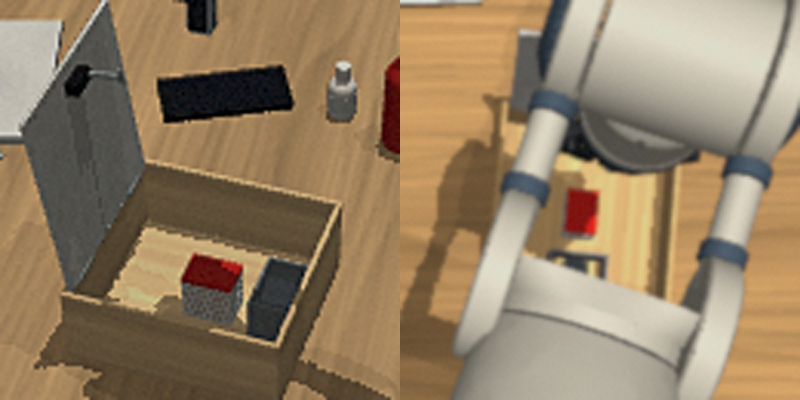

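The block stands freely and upright at crop (212,285), behind the housing, and the lid is still open. Next I'll go over and behind the lid.

Call:
{"method": "move_arm", "body": {"moves": [{"dx": 0.84,"dy": 0,"dz": 0,"twist": 0,"gripper": 0},{"dx": 0.84,"dy": 0,"dz": 0,"twist": 0,"gripper": 0},{"dx": 0.84,"dy": 0,"dz": 0,"twist": 0,"gripper": 0},{"dx": 0.84,"dy": 0,"dz": 0,"twist": 0,"gripper": 0},{"dx": 0,"dy": 0,"dz": 0,"twist": 0,"gripper": 0},{"dx": 0,"dy": 0,"dz": 0,"twist": 0,"gripper": 0}]}}

```text
t: 16.75
tool_pos: [0.6971, -0.1454, 0.3281]
ee_rot: [-3.141, 0.004, -0.11]
ft_force: [-0.8, 0.0, -0.2]
width: 0.002
grasp_force: 0.0
```

Call:
{"method": "move_arm", "body": {"moves": [{"dx": 0,"dy": 0,"dz": 0.6,"twist": 0,"gripper": 0},{"dx": 0,"dy": 0,"dz": 0.7,"twist": 0,"gripper": 0},{"dx": 0,"dy": 0,"dz": 0.5,"twist": 0,"gripper": 0},{"dx": 0,"dy": 0,"dz": 0,"twist": 0,"gripper": 0},{"dx": -0.15,"dy": 0,"dz": 0,"twist": 0,"gripper": 0},{"dx": -0.15,"dy": 0,"dz": 0,"twist": 0,"gripper": 0},{"dx": -0.15,"dy": 0,"dz": 0,"twist": 0,"gripper": 0},{"dx": -0.15,"dy": 0,"dz": 0,"twist": 0,"gripper": 0}]}}

```text
t: 17.55
tool_pos: [0.6671, -0.1423, 0.2422]
ee_rot: [3.141, -0.002, -0.11]
ft_force: [0.8, -0.2, 1.3]
width: 0.002
grasp_force: 0.5
```

Call:
{"method": "move_arm", "body": {"moves": [{"dx": -0.13,"dy": 0,"dz": 0,"twist": 0,"gripper": 0},{"dx": -0.13,"dy": 0,"dz": 0,"twist": 0,"gripper": 0},{"dx": -0.13,"dy": 0,"dz": 0,"twist": 0,"gripper": 0},{"dx": -0.13,"dy": 0,"dz": 0,"twist": 0,"gripper": 0},{"dx": -0.13,"dy": 0,"dz": 0,"twist": 0,"gripper": 0}]}}

```text
t: 18.05
tool_pos: [0.6347, -0.1386, 0.2408]
ee_rot: [-3.141, 0.0, -0.11]
ft_force: [1.5, -0.4, -1.4]
width: -0.005
grasp_force: 0.6
```

Call:
{"method": "move_arm", "body": {"moves": [{"dx": -0.16,"dy": 0,"dz": 0.01,"twist": 0,"gripper": 0},{"dx": -0.16,"dy": 0,"dz": 0.02,"twist": 0,"gripper": 0},{"dx": -0.16,"dy": 0,"dz": 0.02,"twist": 0,"gripper": 0},{"dx": -0.16,"dy": 0,"dz": 0.03,"twist": 0,"gripper": 0},{"dx": -0.16,"dy": 0,"dz": 0.04,"twist": 0,"gripper": 0},{"dx": -0.16,"dy": 0,"dz": 0.04,"twist": 0,"gripper": 0},{"dx": -0.16,"dy": 0,"dz": 0.04,"twist": 0,"gripper": 0},{"dx": -0.15,"dy": 0,"dz": 0.05,"twist": 0,"gripper": 0},{"dx": -0.15,"dy": 0,"dz": 0.06,"twist": 0,"gripper": 0},{"dx": -0.15,"dy": 0,"dz": 0.07,"twist": 0,"gripper": 0}]}}

```text
t: 19.05
tool_pos: [0.5566, -0.13, 0.2217]
ee_rot: [3.142, -0.0, -0.11]
ft_force: [1.9, -0.3, -0.4]
width: -0.001
grasp_force: 0.8
```

Call:
{"method": "move_arm", "body": {"moves": [{"dx": -0.15,"dy": 0,"dz": 0.07,"twist": 0,"gripper": 0},{"dx": -0.14,"dy": 0,"dz": 0.08,"twist": 0,"gripper": 0},{"dx": -0.14,"dy": 0,"dz": 0.09,"twist": 0,"gripper": 0},{"dx": -0.14,"dy": 0,"dz": 0.1,"twist": 0,"gripper": 0}]}}

```text
t: 19.45
tool_pos: [0.5283, -0.1269, 0.2045]
ee_rot: [3.142, -0.0, -0.11]
ft_force: [2.7, 0.2, 0.1]
width: 0.0
grasp_force: 0.9
```

Call:
{"method": "move_arm", "body": {"moves": [{"dx": -0.13,"dy": 0,"dz": 0.1,"twist": 0,"gripper": 0},{"dx": -0.13,"dy": 0,"dz": 0.11,"twist": 0,"gripper": 0},{"dx": -0.12,"dy": 0,"dz": 0.12,"twist": 0,"gripper": 0},{"dx": -0.12,"dy": 0,"dz": 0.12,"twist": 0,"gripper": 0},{"dx": -0.11,"dy": 0,"dz": 0.13,"twist": 0,"gripper": 0},{"dx": -0.1,"dy": 0,"dz": 0.14,"twist": 0,"gripper": 0},{"dx": -0.1,"dy": 0,"dz": 0.14,"twist": 0,"gripper": 0}]}}

```text
t: 20.15
tool_pos: [0.4882, -0.1224, 0.1613]
ee_rot: [3.142, -0.0, -0.11]
ft_force: [2.1, -0.4, 0.9]
width: -0.005
grasp_force: 1.0
```

Call:
{"method": "move_arm", "body": {"moves": [{"dx": -0.09,"dy": 0,"dz": 0.15,"twist": 0,"gripper": 0},{"dx": -0.08,"dy": 0,"dz": 0.15,"twist": 0,"gripper": 0},{"dx": -0.08,"dy": 0,"dz": 0.16,"twist": 0,"gripper": 0},{"dx": -0.07,"dy": 0,"dz": 0.16,"twist": 0,"gripper": 0},{"dx": -0.06,"dy": 0,"dz": 0.17,"twist": 0,"gripper": 0}]}}

```text
t: 20.65
tool_pos: [0.4694, -0.1203, 0.1217]
ee_rot: [3.142, -0.0, -0.11]
ft_force: [1.9, 0.2, 1.7]
width: 0.001
grasp_force: 1.2
```

Call:
{"method": "move_arm", "body": {"moves": [{"dx": -0.05,"dy": 0,"dz": 0.15,"twist": 0,"gripper": 0},{"dx": -0.04,"dy": 0,"dz": 0.15,"twist": 0,"gripper": 0},{"dx": -0.02,"dy": 0,"dz": 0.15,"twist": 0,"gripper": 0},{"dx": 0,"dy": 0,"dz": 0.1,"twist": 0,"gripper": 0},{"dx": 0,"dy": 0,"dz": 0.05,"twist": 0,"gripper": 0},{"dx": 0,"dy": 0,"dz": 0,"twist": 0,"gripper": 0}]}}

```text
t: 21.25
tool_pos: [0.4637, -0.1196, 0.092]
ee_rot: [-3.141, 0.001, -0.11]
ft_force: [-1.9, -0.8, 2.6]
width: 0.0
grasp_force: 1.2
```

```bash
python3 - <<'E'
from h import *
o=env.observe();print(o["tool_pos"],o["ft_force"])
s=save("side","side8.png")
cv2.imwrite("pics/k.png",cv2.resize(s[110:220,225:335,::-1],(440,440),interpolation=2))
E
```

```text
[ 0.46372932 -0.11959872  0.09199192] [-1.86734354 -0.81445138  2.63349369]
```

View pics/k.png

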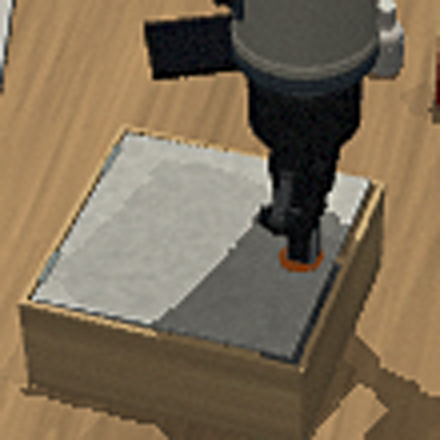

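The tip rests on the dot with the lid almost shut. I'll press to just above the known bottom depth (about 0.0752), then finish in small steps.

Call:
{"method": "move_arm", "body": {"moves": [{"dx": 0,"dy": 0,"dz": 0.05,"twist": 0,"gripper": 0},{"dx": 0,"dy": 0,"dz": 0.05,"twist": 0,"gripper": 0},{"dx": 0,"dy": 0,"dz": 0.03,"twist": 0,"gripper": 0},{"dx": 0,"dy": 0,"dz": 0,"twist": 0,"gripper": 0}]}}

```text
t: 21.7
tool_pos: [0.4641, -0.1197, 0.0857]
ee_rot: [-3.141, 0.0, -0.11]
ft_force: [-1.9, 0.3, 1.9]
width: -0.001
grasp_force: 1.2
```

Call:
{"method": "move_arm", "body": {"moves": [{"dx": 0,"dy": 0,"dz": 0.02,"twist": 0,"gripper": 0},{"dx": 0,"dy": 0,"dz": 0.02,"twist": 0,"gripper": 0},{"dx": 0,"dy": 0,"dz": 0.02,"twist": 0,"gripper": 0},{"dx": 0,"dy": 0,"dz": 0.02,"twist": 0,"gripper": 0},{"dx": 0,"dy": 0,"dz": 0.02,"twist": 0,"gripper": 0},{"dx": 0,"dy": 0,"dz": 0.02,"twist": 0,"gripper": 0},{"dx": 0,"dy": 0,"dz": 0.02,"twist": 0,"gripper": 0},{"dx": 0,"dy": 0,"dz": 0,"twist": 0,"gripper": 0}]}}

```text
t: 22.5
tool_pos: [0.4642, -0.1197, 0.0788]
ee_rot: [-3.142, 0.0, -0.11]
ft_force: [-1.6, 0.5, 2.6]
width: 0.003
grasp_force: 1.4
```

Call:
{"method": "move_arm", "body": {"moves": [{"dx": 0,"dy": 0,"dz": 0.02,"twist": 0,"gripper": 0},{"dx": 0,"dy": 0,"dz": 0.02,"twist": 0,"gripper": 0},{"dx": 0,"dy": 0,"dz": 0.01,"twist": 0,"gripper": 0},{"dx": 0,"dy": 0,"dz": 0,"twist": 0,"gripper": 0}]}}

```text
t: 22.9
tool_pos: [0.4643, -0.1198, 0.0763]
ee_rot: [3.142, -0.0, -0.11]
ft_force: [0.2, 1.1, 2.9]
width: -0.0
grasp_force: 1.4
```

Call:
{"method": "move_arm", "body": {"moves": [{"dx": 0,"dy": 0,"dz": 0.012,"twist": 0,"gripper": 0},{"dx": 0,"dy": 0,"dz": 0.008,"twist": 0,"gripper": 0},{"dx": 0,"dy": 0,"dz": 0,"twist": 0,"gripper": 0}]}}

```text
t: 23.2
tool_pos: [0.4643, -0.1198, 0.0755]
ee_rot: [3.142, -0.0, -0.11]
ft_force: [-0.4, 1.7, 5.5]
width: -0.002
grasp_force: 2.8
```

Call:
{"method": "move_arm", "body": {"moves": [{"dx": 0,"dy": 0,"dz": 0.006,"twist": 0,"gripper": 0},{"dx": 0,"dy": 0,"dz": 0,"twist": 0,"gripper": 0}]}}

```text
t: 23.4
tool_pos: [0.4643, -0.1198, 0.0752]
ee_rot: [3.142, -0.0, -0.11]
ft_force: [-1.4, 0.8, 7.2]
width: 0.002
grasp_force: 3.5
```

Call:
{"method": "move_arm", "body": {"moves": [{"dx": 0,"dy": 0,"dz": 0.003,"twist": 0,"gripper": 0},{"dx": 0,"dy": 0,"dz": 0,"twist": 0,"gripper": 0}]}}

```text
t: 23.6
tool_pos: [0.4643, -0.1198, 0.0751]
ee_rot: [3.142, -0.0, -0.11]
ft_force: [-1.5, 1.1, 7.7]
width: 0.0
grasp_force: 3.9
```

Call:
{"method": "move_arm", "body": {"moves": [{"dx": 0,"dy": 0,"dz": -0.1,"twist": 0,"gripper": 0},{"dx": 0,"dy": 0,"dz": -0.2,"twist": 0,"gripper": 0},{"dx": 0,"dy": 0,"dz": -0.5,"twist": 0,"gripper": 0},{"dx": 0,"dy": 0,"dz": -0.8,"twist": 0,"gripper": 0},{"dx": 0,"dy": 0,"dz": -0.8,"twist": 0,"gripper": 0},{"dx": 0,"dy": 0,"dz": -0.8,"twist": 0,"gripper": 0},{"dx": 0,"dy": 0,"dz": -0.8,"twist": 0,"gripper": 0},{"dx": 0,"dy": 0,"dz": 0,"twist": 0,"gripper": 0},{"dx": 0,"dy": 0,"dz": 0,"twist": 0,"gripper": 0},{"dx": 0,"dy": 0,"dz": 0,"twist": 0,"gripper": 0}]}}

```text
t: 24.6
tool_pos: [0.4636, -0.1195, 0.2744]
ee_rot: [-3.141, 0.001, -0.11]
ft_force: [0.4, -0.2, -0.6]
width: -0.0
grasp_force: 0.0
```

Call:
{"method": "move_arm", "body": {"moves": [{"dx": 0,"dy": 0,"dz": 0,"twist": 0,"gripper": 0},{"dx": 0,"dy": 0,"dz": 0,"twist": 0,"gripper": 0},{"dx": 0,"dy": 0,"dz": 0,"twist": 0,"gripper": 0},{"dx": 0,"dy": 0,"dz": 0,"twist": 0,"gripper": 0},{"dx": 0,"dy": 0,"dz": 0,"twist": 0,"gripper": 0}]}}

```text
t: 25.1
tool_pos: [0.4642, -0.1197, 0.2748]
ee_rot: [-3.142, 0.0, -0.11]
ft_force: [0.1, 0.6, 0.4]
width: 0.002
grasp_force: 0.0
```

```bash
python3 - <<'E'
from h import *
o=env.observe();print(o["tool_pos"],o["ft_force"])
s=save("side","side9.png")
cv2.imwrite("pics/l.png",cv2.resize(s[110:220,225:335,::-1],(440,440),interpolation=2))
E
```

```text
[ 0.46418126 -0.11973539  0.27479151] [0.08128591 0.56823004 0.38444272]
```

View pics/l.png

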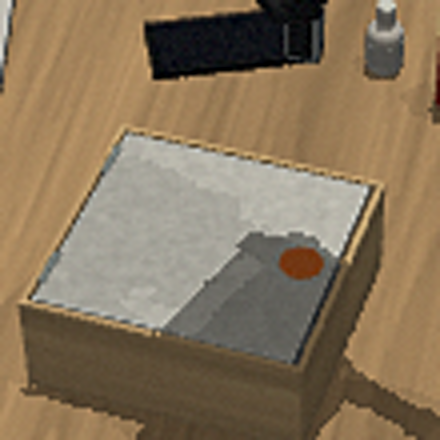

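The lid is flush and stays shut 1.5 s after letting go, and the tool is clear. I'm handing it in.

```bash
python3 -c "
from h import *
print(job_done())"
```

```text
the job is handed in; nothing more can be done
None
```

The red-roofed block stands upright in the case behind the latch housing, and the lid is latched shut. I handed the job in at about 25 s; press readings stayed near 8 N, and no verdict came back.

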